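# Let the large milling balls out of the feeder

### The job

Two ball feeders stand on the pottery bench: press down the wooden paddle of the one that holds the large porcelain balls, so that its gate lifts and all three large balls roll into that feeder's catch tray. Then let the paddle come up so that the gate shuts again behind them. Do not touch the balls or the gates themselves, leave the small balls shut in, and do not move the mug, the jar or the brush.

Things in the scene. Friction and masses are not known exactly. Their poses are not given: they have to be found in the camera images.
- feeder_big: Fixed plywood feeder with the large porcelain balls (the feeders are alike but for the balls). Origin on the table under the gate; its x runs down the 50 mm wide, 12 degree chute (x -165 to 20 mm, floor 45 mm up at the gate, walls to 102 mm) into its open catch tray (x 20 to 170 mm, 120 mm wide, walls to 85 mm); y across, z up. A 130 mm tall bracket at y = -85 mm carries the rocker.
- rocker_big (a joint): Rocking lever of the feeder with the large porcelain balls: aluminium bar 180 mm long along feeder y, pivot at y = -85 mm, 115 mm up, axis along feeder x; gate on one end, paddle on the other. Rad: 0 = level, gate shut; grows as the paddle is pressed, stop at 0.5; balls pass from about 0.4. A spring shuts it: about 4 N on the paddle starts it, 7 N holds it at the stop.
- paddle_big (a point): Pale wooden paddle on the rocker of the feeder with the large porcelain balls: 60 mm along feeder x, 44 mm along y, 8 mm thick. The point is the centre of its top face: feeder x = 0, y = -180 mm, 128 mm up with the gate shut, 95 mm from the pivot. Pressed straight down here it gives way about 50 mm to the stop, the plate tipping away from the chute by 29 degrees.
- gate_big (a point): Aluminium gate of the feeder with the large porcelain balls: plate 28 mm wide, 67 mm tall, 6 mm thick, hanging from the rocker across the chute. The point is the middle of its lower edge: feeder x = y = 0, 53 mm above the table when shut (8 mm above the chute floor).
- big_ball0: Large white porcelain milling ball, 38 mm in diameter, loose, number 1 of the three in the row waiting behind the gate; the origin lies on its surface and turns with it.
- big_ball0_center (a point): Centre of that ball.
- big_ball1: Large white porcelain milling ball, 38 mm in diameter, loose, number 2 of the three in the row waiting behind the gate; the origin lies on its surface and turns with it.
- big_ball1_center (a point): Centre of that ball.
- big_ball2: Large white porcelain milling ball, 38 mm in diameter, loose, number 3 of the three in the row waiting behind the gate; the origin lies on its surface and turns with it.
- big_ball2_center (a point): Centre of that ball.
- feeder_small: Fixed plywood feeder with the small porcelain balls (the feeders are alike but for the balls). Origin on the table under the gate; its x runs down the 50 mm wide, 12 degree chute (x -165 to 20 mm, floor 45 mm up at the gate, walls to 102 mm) into its open catch tray (x 20 to 170 mm, 120 mm wide, walls to 85 mm); y across, z up. A 130 mm tall bracket at y = -85 mm carries the rocker.
- rocker_small (a joint): Rocking lever of the feeder with the small porcelain balls: aluminium bar 180 mm long along feeder y, pivot at y = -85 mm, 115 mm up, axis along feeder x; gate on one end, paddle on the other. Rad: 0 = level, gate shut; grows as the paddle is pressed, stop at 0.5; balls pass from about 0.4. A spring shuts it: about 4 N on the paddle starts it, 7 N holds it at the stop.
- paddle_small (a point): Pale wooden paddle on the rocker of the feeder with the small porcelain balls: 60 mm along feeder x, 44 mm along y, 8 mm thick. The point is the centre of its top face: feeder x = 0, y = -180 mm, 128 mm up with the gate shut, 95 mm from the pivot. Pressed straight down here it gives way about 50 mm to the stop, the plate tipping away from the chute by 29 degrees.
- gate_small (a point): Aluminium gate of the feeder with the small porcelain balls: plate 28 mm wide, 67 mm tall, 6 mm thick, hanging from the rocker across the chute. The point is the middle of its lower edge: feeder x = y = 0, 53 mm above the table when shut (8 mm above the chute floor).
- small_ball0: Small white porcelain milling ball, 26 mm in diameter, loose, number 1 of the three in the row waiting behind the gate; the origin lies on its surface and turns with it.
- small_ball0_center (a point): Centre of that ball.
- small_ball1: Small white porcelain milling ball, 26 mm in diameter, loose, number 2 of the three in the row waiting behind the gate; the origin lies on its surface and turns with it.
- small_ball1_center (a point): Centre of that ball.
- small_ball2: Small white porcelain milling ball, 26 mm in diameter, loose, number 3 of the three in the row waiting behind the gate; the origin lies on its surface and turns with it.
- small_ball2_center (a point): Centre of that ball.
- mug: Terracotta mug, 72 mm across, 85 mm tall, standing loose; origin at the centre of its underside. Bystander.
- jar: White jar with a wooden lid, 64 mm across, 75 mm tall, standing loose; origin at the centre of its underside. Bystander.
- brush: Brush, 170 mm long, lying loose; origin under its middle. Bystander.

How it is judged:
By the outcome, as a careful person would: the job done as asked, in the order asked, and still so for the second after the job is handed in, with the robot touching nothing.
It also fails if it takes over 32 s, if anything falls off the work surface, if the arm or the gripper's body presses on something with over 40 N, if the wrist force passes 120 N, or if a joint passes its speed limit or range.

### The arm

A 6-joint arm with a two-finger parallel gripper is mounted at the origin on the work surface. World frame = base frame: x ahead of the robot, y to its left, z up, the work surface at z = 0. Lengths are in m, angles in degrees, forces in N, time in s.
With the tool pointing down it reaches from about 0.25 to 0.725 m from the base axis. Payload 9.7 kg.
Tool frame: the origin (TCP) lies midway between the tips of the shut fingers; the grasp point (between the pads) lies 19 mm behind it (bot.pinch_z is the distance from the TCP to the grasp point, in m); z points along the fingers, x is the direction in which the jaws open and shut, and the axes are right-handed (so a half turn about z gives the same grasp; the last joint's range is limited). The gripper opens to 85 mm and grips with 20 to 120 N. Pads are 22 mm wide; open, the fingers measure 114 mm over their backs; the gripper's body (76 mm by 85 mm) begins 54 mm behind the grasp point. The pads swing forward as they close: fully open they stand 13 mm farther back than shut.
Start: joints at [-75.115, 4.979, 10.078, 95.1, 0, 90], TCP at [0.141, -0.532, 0.231] pointing down, gripper open.
Joint ranges: [-179.16, 179.16], [-48.56, 103.87], [-65.8, 70.77], [-126.05, 130.52], [-82.76, 87.17], [-180, 180]. Speed limits (degrees/s): [127.2, 127.2, 147.25, 180, 180, 180].

### API

Orientations are given as [roll, pitch, yaw] about the fixed x, y, z axes, in that order (R = Rz(yaw) Ry(pitch) Rx(roll)).
In Python, from workcell import bot gives the robot as it stands. The module is installed in compiled form; this text tells all that it offers.
- The arm moves only by the shell command python3 -m pendant 'ROWS' [FORCE]. ROWS is JSON, a list of rows, each a list of 7 numbers: the shift along the tool's x, y, z scaled (see below), then the turn, a rotation vector about the tool's x, y, z scaled (see below), then the closure, from 0 (fully open) to 1 (shut). In form: [[tx, ty, tz, wx, wy, wz, jaw], ...]. A call has 1 to 12 rows; each row shifts and turns the pose as measured when the row begins, along the tool's axes as they then stand; what a row does not reach is not made up. The controller multiplies each number of a shift by 0.25 m and each number of a turn by pi rad. A row lasts 1/10 s, in which the tool goes at most 50 mm and 8.59 degrees, less where a joint would pass 70% of its speed; a pose out of reach is approached as far as the arm can. A call with a number of a shift or a turn outside -1 to 1 is refused whole. A call with a gripper value outside its range is refused whole. The fingers move at their own pace and stop on an object; FORCE is the grip in N (left out, the last holds). Time passes only in rows, so rows that do not move let the fingers close. It gives the time, the measured TCP pose, the force and the opening at its end, in the units of the state.
- bot.get_obs(): the state, without advancing time (a new reading comes with each control period).
- bot.camera(name): name is "scene" or "top" or "wrist"; returns the picture (420x560x3 uint8, red, green, blue); there is no depth.
- bot.calibration(name): a dict with "intrinsics" (3x3 intrinsics, pixels), "xyz" and "attitude" of the camera in the world. Camera axes: x right, y up, looking along -z (the intrinsics and any distortion apply to the point x, -y, -z); pixel columns grow to the right and rows downward; lengths in m; the calibration is good to about 2 mm. A picture is of the moment at which its call begins: read the wrist's pose just before it. calibration takes no time and is no camera call; for the wrist camera it gives the pose at the moment of the call.
- bot.job_done(): hands the job in, once; it reports no verdict.
The state is a dict: "time": time; "q": joint angles; "qd": joint speeds; "joint_efforts": joint torques, N m; "ee_pos": TCP position; "tcp_rot": TCP orientation; "wrist_force": force on the tool from outside, world axes, zero at the start; "torque": the same for the moment, N m; "opening": finger opening in m.
Only numpy, scipy, OpenCV 4.12 (cv2) and the standard library are available. Lean on these libraries where they do the work, as an engineer would, in place of code of your own. Each camera call takes 0.05 s, during which the arm holds its last target.

## Working session

There is one attempt and no reset: what is moved stays moved. The work goes in short steps, Python scripts to look and compute and a shell command to move; the robot and the scene stay as the last step left them, time stands still between calls to the robot, and variables do not carry over. Pictures are saved under pics/ and viewed, and the job is handed in when it is done.

```bash
mkdir -p pics
python3 - <<'E'
from workcell import bot
import cv2
print(bot.get_obs())
for n in("scene","top"):
    print(n,bot.calibration(n)); cv2.imwrite(f"pics/{n}0.png",bot.camera(n)[:,:,::-1])
E
```

```text
{'time': 0.0, 'q': array([-7.51145097e+01,  5.01264405e+00,  1.00351351e+01,  9.50984011e+01,
        1.83836254e-04,  9.00010398e+01]), 'qd': array([ 0.03822406,  0.02707464,  0.04087996,  0.04513347, -0.05542679,
        0.01423142]), 'joint_efforts': array([-7.45528978e-04, -5.20382380e+01,  4.64808726e+01,  1.61943136e-02,
       -1.62482429e-04, -1.76068227e-05]), 'ee_pos': array([ 0.14123416, -0.5313349 ,  0.23057434]), 'tcp_rot': array([-1.79999818e+02,  7.59101183e-02, -7.51155495e+01]), 'wrist_force': array([-0.3937999 , -0.43247885,  0.00744478]), 'torque': array([-0.04754226, -0.01569717, -0.00526063]), 'opening': 0.08524276485900076}
scene {'intrinsics': array([[421.65956913,   0.        , 284.1240071 ],
       [  0.        , 421.65956913, 211.98939667],
       [  0.        ,   0.        ,   1.        ]]), 'xyz': array([ 1.23616311, -0.27157137,  0.68895099]), 'attitude': array([53.3733108 , -1.14272847, 77.16384205])}
top {'intrinsics': array([[517.09418319,   0.        , 285.39999181],
       [  0.        , 517.09418319, 212.99484184],
       [  0.        ,   0.        ,   1.        ]]), 'xyz': array([ 0.31486679, -0.1023102 ,  1.19025108]), 'attitude': array([  8.78256158,   0.14952825, -90.67293391])}
```

View pics/scene0.png

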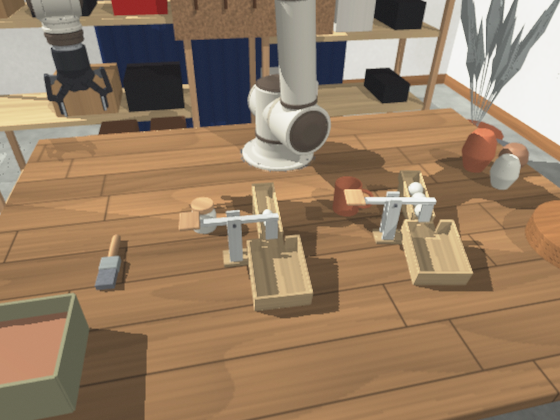

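View pics/top0.png

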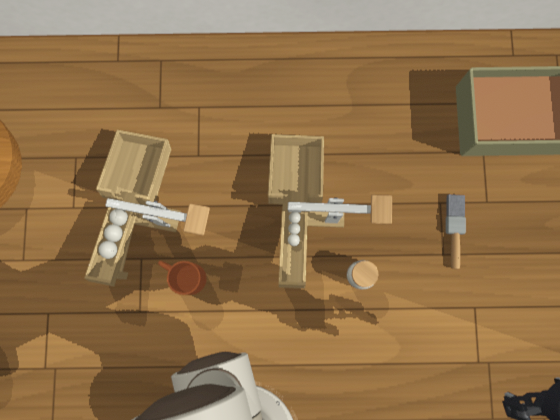

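The top view shows the large balls in the left feeder, around (110,235), with its paddle at about (197,220) and the mug at (185,277). The small balls are in the middle feeder, around (293,228). I'll enlarge the left feeder to measure it.

```bash
cat > h.py <<'E'
from workcell import bot
import numpy as np
from scipy.spatial.transform import Rotation as R
def ray(n,uv,z):
    c=bot.calibration(n); K=c["intrinsics"]
    d=np.linalg.inv(K)@[uv[0],uv[1],1]; d=R.from_euler('xyz',c["attitude"],degrees=True).as_matrix()@(d*[1,-1,-1])
    p=np.array(c["xyz"]); return p+d*(z-p[2])/d[2]
def proj(n,P):
    c=bot.calibration(n); q=R.from_euler('xyz',c["attitude"],degrees=True).as_matrix().T@(np.array(P)-c["xyz"])
    q=c["intrinsics"]@(q*[1,-1,-1]); return q[:2]/q[2]
E
python3 - <<'E'
import cv2
a=cv2.imread("pics/top0.png")[120:300,70:230]
cv2.imwrite("pics/top0c.png",cv2.resize(a,None,fx=3.3,fy=3.3,interpolation=cv2.INTER_CUBIC))
a=cv2.imread("pics/scene0.png")[160:300,320:480]
cv2.imwrite("pics/scene0c.png",cv2.resize(a,None,fx=4,fy=4,interpolation=cv2.INTER_CUBIC))
E
```

```text
(no output)
```

View pics/top0c.png

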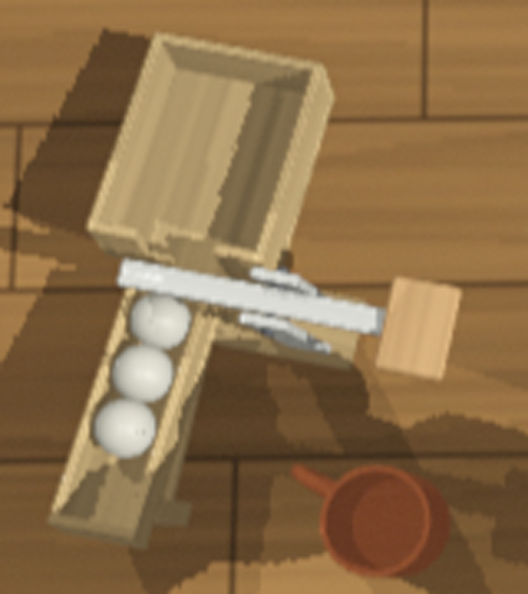

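View pics/scene0c.png

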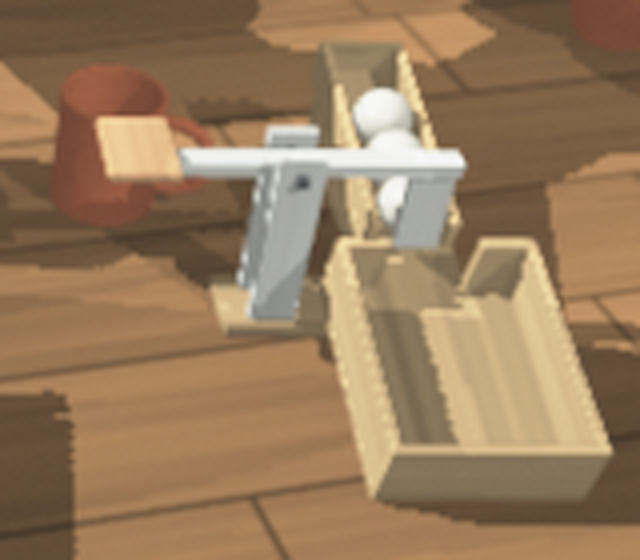

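The crop shows the paddle corners at roughly (393,277), (461,291), (440,380) and (375,367), and the mug at (385,520) with its handle pointing up-left. The next step is to convert these to world positions and cross-check between cameras.

Run:
```python
from h import *
c=np.array([(393,277),(461,291),(440,380),(375,367)])/3.3+[70,120]
W=np.array([ray("top",u,.128) for u in c]); print(W.round(4)); C=W.mean(0); print("C",C)
print("edges",[np.linalg.norm(W[i]-W[(i+1)%4]).round(4) for i in range(4)])
s=np.array([(97,117),(172,117),(183,178),(108,178)])/4+[320,160]
S=np.array([ray("scene",u,.128) for u in s]); print(S.round(4),S.mean(0))
# bar ends (top z~.12) direction
a=ray("top",np.array([122,273])/3.3+[70,120],.121);b=ray("top",np.array([381,320])/3.3+[70,120],.121)
print(a,b,np.degrees(np.arctan2(*(b-a)[:2][::-1])),np.linalg.norm(a-b))
mid=ray("top",np.array([383,522])/3.3+[70,120],.085); print("mug rim",mid)
h=ray("top",np.array([297,470])/3.3+[70,120],.06); print("handle",h)
d=(W[0]+W[1]-W[2]-W[3]);print("fx yaw",np.degrees(np.arctan2(d[1],d[0])))
print(np.linalg.norm(C[:2]))
m=ray("top",(363,275),.075);print("jar",m)
for k in [(108,249),(113,233),(119,217)]: print(ray("top",k,.07))
```

```text
[[0.5005 0.0991 0.128 ]
 [0.4911 0.0561 0.128 ]
 [0.4348 0.0686 0.128 ]
 [0.4434 0.1095 0.128 ]]
C [0.46744781 0.0833119  0.128     ]
edges [np.float64(0.0441), np.float64(0.0577), np.float64(0.0418), np.float64(0.058)]
[[0.4414 0.0701 0.128 ]
 [0.4502 0.1149 0.128 ]
 [0.5114 0.0976 0.128 ]
 [0.503  0.0551 0.128 ]] [0.4765191  0.08442817 0.128     ]
[0.50646124 0.27308682 0.121     ] [0.4742138  0.10760308 0.121     ] -101.02690723008185 0.16859646363569544
mug rim [0.34821508 0.11104892 0.085     ]
handle [0.38375999 0.17333544 0.06      ]
fx yaw -11.405827060384686
0.474813992136747
jar [ 0.35080197 -0.26603986  0.075     ]
[0.41356235 0.28457511 0.07      ]
[0.44838595 0.27508209 0.07      ]
[0.48351401 0.26330571 0.07      ]
```

The paddle centre is at about (0.471, 0.084, 0.128). The edges come out at 44 x 58 mm, which matches, and the yaw is about -12°. The mug is clear of the press point. I'll cross over with the jaws shut at z = 0.23.

```bash
python3 -m pendant '[[-0.07,-0.07,0,0,0,0,1],[-0.14,-0.13,0,0,0,0,1],[-0.14,-0.13,0,0,0,0,1],[-0.14,-0.13,0,0,0,0,1],[-0.14,-0.13,0,0,0,0,1],[-0.14,-0.13,0,0,0,0,1],[-0.14,-0.13,0,0,0,0,1],[-0.14,-0.13,0,0,0,0,1],[-0.14,-0.13,0,0,0,0,1],[-0.14,-0.13,0,0,0,0,1],[-0.14,-0.13,0,0,0,0,1],[-0.14,-0.13,0,0,0,0,1]]'
```

```text
time: 1.3
ee_pos: [0.4054, -0.0315, 0.2274]
tcp_rot: [-180.0, 0.3, -75.7]
wrist_force: [1.0, -1.3, 0.5]
opening: 0.0002
```

```bash
python3 -m pendant '[[-0.12,-0.12,0,0,0,0,1],[-0.12,-0.12,0,0,0,0,1],[-0.09,-0.09,0,0,0,0,1],[0,0,0,0,0,0,1],[0,0,0,0,0,0,1]]'
python3 - <<'E'
from h import *
import cv2
o=bot.get_obs();print(o["ee_pos"],o["tcp_rot"],o["wrist_force"])
C=bot.calibration("wrist");print(C)
cv2.imwrite("pics/w1.png",bot.camera("wrist")[:,:,::-1])
print(proj("wrist",[.471,.084,.128]))
E
```

```text
time: 1.8
ee_pos: [0.4673, 0.0793, 0.2255]
tcp_rot: [179.9, 0.4, -75.2]
wrist_force: [-1.0, 0.0, -0.1]
opening: -0.0001
[0.46727959 0.0793482  0.22552258] [179.86434497   0.37178293 -75.24989477] [-0.97070384  0.03046487 -0.10717627]
{'intrinsics': array([[331.35863182,   0.        , 284.62531145],
       [  0.        , 331.35863182, 209.81089611],
       [  0.        ,   0.        ,   1.        ]]), 'xyz': array([0.54421441, 0.09838879, 0.3664782 ]), 'attitude': array([-18.23922513,   0.3183219 , -75.32255994])}
[279.86812781 204.4908739 ]
```

View pics/w1.png

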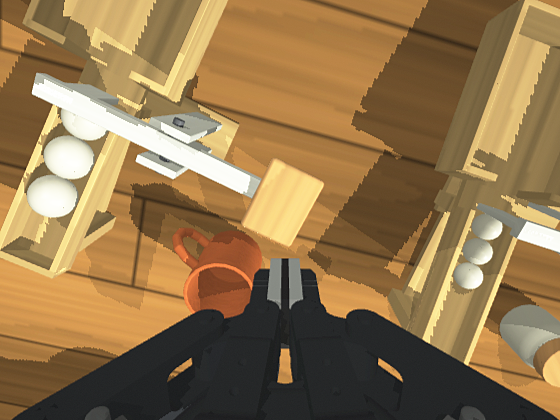

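The wrist view puts the paddle centre at about (282,203), against a prediction of (280,204.5) from the measured position, so the two agree. I'll descend to just above it.

```bash
python3 -m pendant '[[-0.015,-0.02,0.1,0,0,0,1],[0,0,0.14,0,0,0,1],[0,0,0.07,0,0,0,1],[0,0,0.03,0,0,0,1],[0,0,0,0,0,0,1]]'
python3 - <<'E'
from h import *
import cv2
a=bot.camera("scene")[140:300,300:480,::-1];cv2.imwrite("pics/s2.png",cv2.resize(a,None,fx=3.5,fy=3.5))
E
```

```text
time: 2.35
ee_pos: [0.4698, 0.0799, 0.1393]
tcp_rot: [-180.0, 0.3, -75.7]
wrist_force: [0.2, -0.0, -0.6]
opening: -0.0001
```

View pics/s2.png

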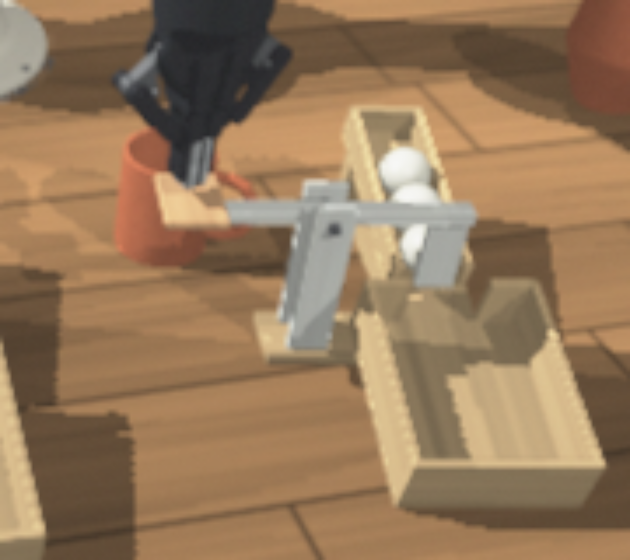

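The fingertips are over the paddle, at about (200,180) in the crop. I'll press in small steps.

```bash
python3 -m pendant '[[0,0,0.03,0,0,0,1],[0,0,0.03,0,0,0,1],[0,0,0.03,0,0,0,1],[0,0,0.03,0,0,0,1],[0,0,0.03,0,0,0,1],[0,0,0,0,0,0,1]]'
```

```text
time: 3.0
ee_pos: [0.4716, 0.0794, 0.1051]
tcp_rot: [-179.6, 0.3, -75.7]
wrist_force: [-1.6, 0.1, 5.5]
opening: -0.0001
```

```bash
python3 -m pendant '[[0,0,0.03,0,0,0,1],[0,0,0.03,0,0,0,1],[0,0,0,0,0,0,1]]'; python3 -m pendant '[[0,0,0.02,0,0,0,1],[0,0,0,0,0,0,1]]'
python3 - <<'E'
from h import *
import cv2
a=bot.camera("scene")[140:300,300:480,::-1];cv2.imwrite("pics/s3.png",cv2.resize(a,None,fx=3.5,fy=3.5))
E
```

```text
time: 3.3
ee_pos: [0.4729, 0.0803, 0.0921]
tcp_rot: [-179.3, 0.3, -75.7]
wrist_force: [-1.8, -3.2, 6.6]
opening: -0.0003
time: 3.5
ee_pos: [0.4734, 0.0807, 0.0886]
tcp_rot: [-179.2, 0.3, -75.7]
wrist_force: [-3.1, -2.0, 5.8]
opening: 0.0001
```

View pics/s3.png

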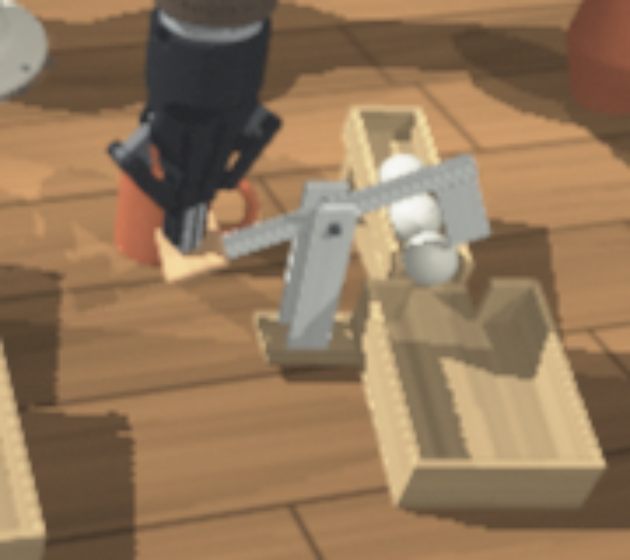

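The gate is up and the first ball is starting to roll. I'll press slightly further and hold.

```bash
python3 -m pendant '[[0,0,0.02,0,0,0,1],[0,0,0.01,0,0,0,1],[0,0,0,0,0,0,1],[0,0,0,0,0,0,1]]'
python3 -m pendant '[[0,0,0.004,0,0,0,1],[0,0,0,0,0,0,1],[0,0,0.004,0,0,0,1],[0,0,0,0,0,0,1],[0,0,0.002,0,0,0,1]]'
python3 - <<'E'
from h import *
import cv2
a=bot.camera("scene")[140:300,300:480,::-1];cv2.imwrite("pics/s4.png",cv2.resize(a,None,fx=3.5,fy=3.5))
E
```

```text
time: 3.95
ee_pos: [0.4742, 0.0811, 0.0847]
tcp_rot: [-179.0, 0.3, -75.6]
wrist_force: [-4.1, -1.9, 6.8]
opening: -0.0004
time: 4.45
ee_pos: [0.4741, 0.0806, 0.0859]
tcp_rot: [-178.9, 0.2, -75.6]
wrist_force: [-3.5, -0.8, 6.0]
opening: 0.0003
```

View pics/s4.png

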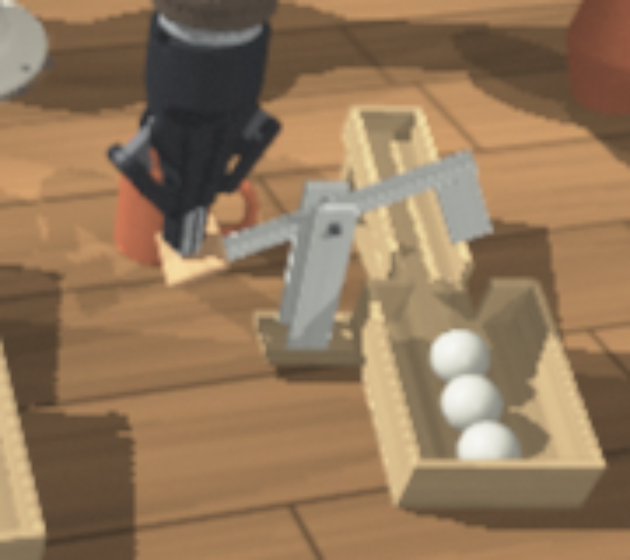

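All three large balls are in the tray and the chute is empty. I'll let the paddle rise gently, then lift clear.

```bash
python3 -m pendant '[[0,0,-0.03,0,0,0,1],[0,0,-0.03,0,0,0,1],[0,0,-0.04,0,0,0,1],[0,0,-0.04,0,0,0,1],[0,0,-0.04,0,0,0,1],[0,0,-0.04,0,0,0,1],[0,0,-0.08,0,0,0,1],[0,0,-0.12,0,0,0,1],[0,0,-0.12,0,0,0,1],[0,0,-0.05,0,0,0,1],[0,0,0,0,0,0,1]]'
python3 -m pendant '[[0,0,0,0,0,0,1],[0,0,0,0,0,0,1],[0,0,0,0,0,0,1],[0,0,0,0,0,0,1],[0,0,0,0,0,0,1],[0,0,0,0,0,0,1],[0,0,0,0,0,0,1]]'
python3 - <<'E'
from h import *
import cv2
a=bot.camera("scene")[:,:,::-1];cv2.imwrite("pics/s5.png",cv2.resize(a[140:300,150:480],None,fx=2.4,fy=2.4))
cv2.imwrite("pics/t5.png",bot.camera("top")[:,:,::-1])
E
```

```text
time: 5.6
ee_pos: [0.4712, 0.0787, 0.2433]
tcp_rot: [-178.9, -0.1, -75.6]
wrist_force: [-0.5, 0.4, -0.9]
opening: -0.0
time: 6.3
ee_pos: [0.4702, 0.0787, 0.2395]
tcp_rot: [-179.2, -0.0, -75.6]
wrist_force: [-0.6, -1.3, -0.0]
opening: -0.0002
```

View pics/s5.png

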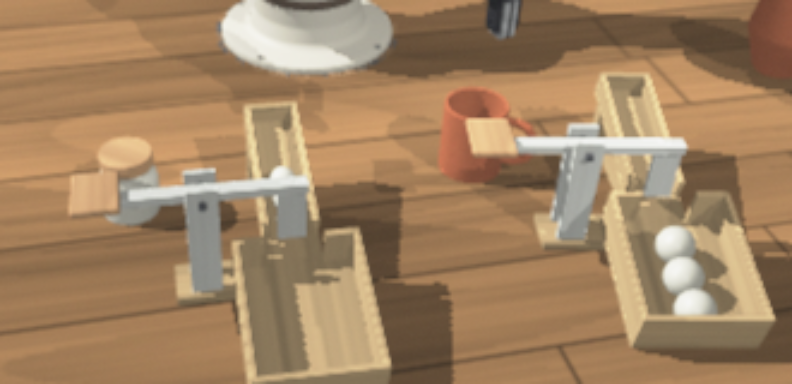

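View pics/t5.png

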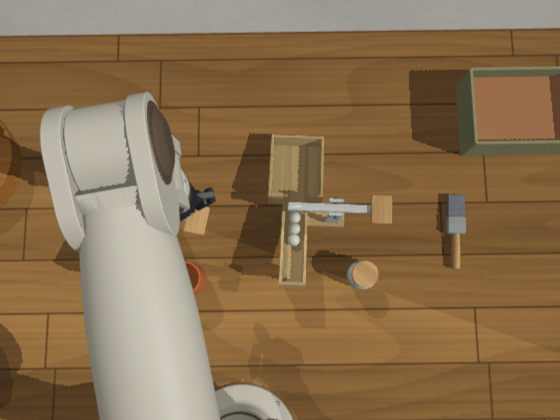

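The rocker is level with the gate shut at (660,175), and the three large balls lie in the tray. The small balls are still shut in, the mug, jar and brush haven't moved, and the arm is clear. I'll hand the job in.

```bash
python3 -c "
from workcell import bot
print(bot.job_done())"
```

```text
the job is handed in; nothing more can be done
None
```

I pressed the big-ball feeder's paddle down with the shut fingertips until the gate lifted. All three large balls rolled into its catch tray. I then let the paddle rise slowly and lifted clear, and handed in at about 6.4 s.

- **Forces:** the highest vertical force I read was about 7 N at the wrist, far below the limits.
- **Last pictures:** the rocker is level with its gate shut, and the three large balls lie in the tray. The small balls are still behind their gate. The mug, jar and brush look unmoved by eye; the arm hid part of the mug in the top view. The tool was about 110 mm above the paddle, touching nothing.
- **Disagreement:** the two fixed cameras differed by about 9 mm in x on the paddle centre. I used a value between them, and the wrist camera agreed with it to within 2 to 3 pixels.

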